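# Pair the coffee cups with their saucers

### The job

Get the coffee service ready on the sideboard: stand each of the four small coffee cups, one after another, upright in the middle of the saucer of its own colour. Set the cups down without dropping or tipping them, and leave the saucers, the white milk jug and the green candy dish where they stand.

Things in the scene. Friction and masses are not known exactly. Their poses are not given: they have to be found in the camera images.
- cup_blue_center (a point): Centre (half-way up, 30 mm above its foot) of the cobalt blue ceramic coffee cup: round, open, no handle, 60 mm tall, 60 mm across at the rim, 58 mm half-way up, narrowing below 14 mm to a foot 40 mm across; wall 3.5 mm, about 0.12 kg. z axis up through the mouth. It starts upright on the marble.
- cup_red_center (a point): Centre (half-way up, 30 mm above its foot) of the brick red ceramic coffee cup: round, open, no handle, 60 mm tall, 60 mm across at the rim, 58 mm half-way up, narrowing below 14 mm to a foot 40 mm across; wall 3.5 mm, about 0.12 kg. z axis up through the mouth. It starts upright on the marble.
- cup_yellow_center (a point): Centre (half-way up, 30 mm above its foot) of the mustard yellow ceramic coffee cup: round, open, no handle, 60 mm tall, 60 mm across at the rim, 58 mm half-way up, narrowing below 14 mm to a foot 40 mm across; wall 3.5 mm, about 0.12 kg. z axis up through the mouth. It starts upright on the marble.
- cup_charcoal_center (a point): Centre (half-way up, 30 mm above its foot) of the charcoal (almost black) ceramic coffee cup: round, open, no handle, 60 mm tall, 60 mm across at the rim, 58 mm half-way up, narrowing below 14 mm to a foot 40 mm across; wall 3.5 mm, about 0.12 kg. z axis up through the mouth. It starts upright on the marble.
- saucer_blue: The cobalt blue ceramic saucer: round, 112 mm across, rim about 12 mm high, about 0.15 kg, loose on the marble. Origin at the centre of its underside, z up. The cup stands on its flat middle, about 64 mm across and 5 mm above the origin, so a cup standing there has its centre 35 mm above the origin.
- saucer_red: The brick red ceramic saucer: round, 112 mm across, rim about 12 mm high, about 0.15 kg, loose on the marble. Origin at the centre of its underside, z up. The cup stands on its flat middle, about 64 mm across and 5 mm above the origin, so a cup standing there has its centre 35 mm above the origin.
- saucer_yellow: The mustard yellow ceramic saucer: round, 112 mm across, rim about 12 mm high, about 0.15 kg, loose on the marble. Origin at the centre of its underside, z up. The cup stands on its flat middle, about 64 mm across and 5 mm above the origin, so a cup standing there has its centre 35 mm above the origin.
- saucer_charcoal: The charcoal (almost black) ceramic saucer: round, 112 mm across, rim about 12 mm high, about 0.15 kg, loose on the marble. Origin at the centre of its underside, z up. The cup stands on its flat middle, about 64 mm across and 5 mm above the origin, so a cup standing there has its centre 35 mm above the origin.
- jug: Bystander: small white ceramic milk jug, 60 mm tall, 62 mm across, with a handle on its own +y side (reaching 52 mm from the axis). Origin at the centre of its underside. Stands among the cups and saucers.
- candy_dish: Bystander: green glass candy dish with a few wrapped sweets in it, 110 mm across, 48 mm tall. Origin at the centre of its underside. Stands beyond the cups and saucers.
Mind the look-alikes: they are no part of the job. Of the things that look like the part that bears cup_yellow_center, the larger one is meant. Of the things like the saucer_blue, leave any that is pink; of the rest the smaller one is meant.

How it is judged:
At the end, for the whole second after the job is handed in: Each cup stands on the saucer of its own colour: cup centre within 12 mm of the saucer's centre sideways and 31 to 39 mm above its underside (foot on the flat middle), cup upright within 0.12 rad, saucer level within 0.1 rad, cups at rest and released (horizontal distance between cup_blue_center and saucer_blue below 0.012 m and z of cup_blue_center in the frame of saucer_blue between 0.031 and 0.039 m and angle between each of cup_blue_center, cup_red_center, cup_yellow_center, cup_charcoal_center's own z axis and vertical below 0.12 rad and angle between each of saucer_blue, saucer_red, saucer_yellow, saucer_charcoal's own z axis and vertical below 0.1 rad and linear speed of each of cup_blue, cup_red, cup_yellow, cup_charcoal below 0.02 m/s and horizontal distance between cup_red_center and saucer_red below 0.012 m and z of cup_red_center in the frame of saucer_red between 0.031 and 0.039 m and horizontal distance between cup_yellow_center and saucer_yellow below 0.012 m and z of cup_yellow_center in the frame of saucer_yellow between 0.031 and 0.039 m and horizontal distance between cup_charcoal_center and saucer_charcoal below 0.012 m and z of cup_charcoal_center in the frame of saucer_charcoal between 0.031 and 0.039 m); the robot touches nothing.
It fails at once if a cup is dropped (falls free by more than about 25 mm) ((linear speed of cup_blue above 0.7 m/s and contact force between cup_blue and anything else below 0.01 N) or (linear speed of cup_red above 0.7 m/s and contact force between cup_red and anything else below 0.01 N) or (linear speed of cup_yellow above 0.7 m/s and contact force between cup_yellow and anything else below 0.01 N) or (linear speed of cup_charcoal above 0.7 m/s and contact force between cup_charcoal and anything else below 0.01 N)).
It fails at once if a cup is tipped over (more than 0.8 rad) (angle between any of cup_blue_center, cup_red_center, cup_yellow_center, cup_charcoal_center's own z axis and vertical above 0.8 rad).
It fails at once if a saucer is shifted by more than 25 mm (distance of any of saucer_blue, saucer_red, saucer_yellow, saucer_charcoal from where it was at the start of the episode above 0.025 m).
It fails at once if the milk jug or the candy dish is shifted by more than 20 mm (distance of any of jug, candy_dish from where it was at the start of the episode above 0.02 m).
It also fails if it takes over 120 s, if anything falls off the work surface, if the arm or the gripper's body presses on something with over 40 N, if the wrist force passes 120 N, or if a joint passes its speed limit or range.

### The arm

A 6-joint arm with a two-finger parallel gripper is mounted at the origin on the work surface. World frame = base frame: x ahead of the robot, y to its left, z up, the work surface at z = 0. Lengths are in m, angles in rad, forces in N, time in s.
With the tool pointing down it reaches from about 0.325 to 0.875 m from the base axis. Payload 4.4 kg.
Tool frame: the origin (TCP) lies midway between the tips of the shut fingers; the grasp point (between the pads) lies robot.grip_point_offset behind it (robot.grip_point_offset is the distance from the TCP to the grasp point, in m); z points along the fingers, y is the line along which they close (so a half turn about z gives the same grasp; the last joint's range is limited). The gripper opens to 85 mm and grips with 20 to 120 N. Pads are 22 mm wide; open, the fingers measure 114 mm over their backs; the gripper's body (76 mm by 85 mm) begins 54 mm behind the grasp point. The pads swing forward as they close: fully open they stand 13 mm farther back than shut.
Start: joints at [0.966, 0.207, 1.542, -0, 1.393, -0.15], TCP at [0.253, 0.517, 0.231] pointing down, gripper open.
Joint ranges: [-2.73, 2.73], [-0.86, 2.22], [0.23, 2.46], [-1.11, 4.25], [0.08, 2.63], [-2.82, 2.82]. Speed limits (rad/s): [2.79, 2.79, 3.14, 3.14, 3.14, 3.14].

### API

Orientations are given as a unit quaternion [x, y, z, w].
In Python, from rig import robot gives the robot as it stands.
- The arm moves only by the tool jog_arm, never from a script. Its argument "series" is a list of rows, each a list of 3 entries, a list of its own where there are three numbers: the shift along the tool's x, y, z in units of 2 cm (1.0 is 2 cm), then the turn, a rotation vector about the tool's x, y, z in units of 0.1 rad (1.0 is 0.1 rad), then the closure, from -1 (fully open) to 1 (shut), so that 0 is half open. A call has 1 to 12 rows; each row shifts and turns the commanded pose from where the row before left it, along the tool's axes as they then stand; what a row does not reach is not made up. A row lasts 1/12 s, in which the tool goes at most 41.7 mm and 7.16 degrees, less where a joint would pass 70% of its speed; a pose out of reach is approached as far as the arm can. A call with a number of a shift or a turn outside -1 to 1 is refused whole. A call with a gripper value outside its range is refused whole. The fingers move at their own pace and stop on an object; "grip_force" is the grip in N (left out, the last holds). Time passes only in rows, so rows that do not move let the fingers close. It gives the time, the measured TCP pose, the force, the opening and the grip force at its end, in the units of the state.
- robot.state(): the state, without advancing time (a new reading comes with each control period).
- robot.camera(name): name is "scene" or "top"; returns the picture (480x640x3 uint8, red, green, blue); there is no depth.
- robot.camera_params(name): a dict with "intrinsics" (3x3 intrinsics, pixels), "R" (3x3) and "t" (3): a world point X has camera coordinates R X + t. Camera axes: x right, y down, z forward; pixel columns grow to the right and rows downward; lengths in m; the calibration is good to about 2 mm. A picture is of the moment at which its call begins. camera_params takes no time and is no camera call.
- robot.job_done(): hands the job in; it is judged then, once.
The state is a dict: "time": time; "joint_positions": joint angles; "qvel": joint speeds; "effort": joint torques, N m; "tcp_pos": TCP position; "tcp_rot": TCP orientation; "force": force on the tool from outside, world axes, zero at the start; "torque": the same for the moment, N m; "gripper_width": finger opening in m; "finger_force": force on a finger pad.
Only numpy, scipy, OpenCV 4.12 (cv2) and the standard library are available. Lean on these libraries where they do the work, as an engineer would, in place of code of your own. Each camera call takes 0.05 s, during which the arm holds its last target. There are 200 camera calls.

## Working session

There is one attempt and no reset: what is moved stays moved. The work goes in short steps, Python scripts to look and compute and a tool call to move; the robot and the scene stay as the last step left them, time stands still between calls to the robot, and variables do not carry over. Pictures are saved under pics/ and viewed, at most 14 in all, crops included, and the job is handed in when it is done.

Besides the shell and the picture viewer there is one more tool, called after "Request:" as name([rows], argument=value, ...), one row to a line, values as JSON. jog_arm: Moves the arm, as the interface text tells. Its arguments: {"type":"object","properties":{"series":{"type":"array"},"grip_force":{"type":"number"}},"required":["series"]}

```bash
mkdir -p pics; ls
python3 - <<'E'
from rig import robot
import cv2
for n in("scene","top"):
    cv2.imwrite(f"pics/{n}0.png",cv2.cvtColor(robot.camera(n),cv2.COLOR_RGB2BGR))
    p=robot.camera_params(n);print(n,p)
print(robot.state(),robot.grip_point_offset)
E
```

```text
pics
scene {'intrinsics': array([[460.2478518 ,   0.        , 312.76004796],
       [  0.        , 460.2478518 , 243.21800354],
       [  0.        ,   0.        ,   1.        ]]), 'R': array([[-0.29146233,  0.95647343,  0.01443202],
       [ 0.78192524,  0.24690959, -0.57238848],
       [-0.55103778, -0.15554492, -0.81985556]]), 't': array([ 0.14678579, -0.40668294,  1.34696025])}
top {'intrinsics': array([[480.16446054,   0.        , 319.89132665],
       [  0.        , 480.16446054, 238.7470094 ],
       [  0.        ,   0.        ,   1.        ]]), 'R': array([[-0.02117253, -0.99946428,  0.02495732],
       [-0.98994776,  0.01746627, -0.14035085],
       [ 0.13983975, -0.02767803, -0.98978723]]), 't': array([-0.00656625,  0.53287522,  1.0373103 ])}
{'time': 0.1, 'joint_positions': array([ 9.65488476e-01,  2.07391478e-01,  1.54281288e+00,  5.65677513e-07,
        1.39351473e+00, -1.50490825e-01]), 'qvel': array([-1.16713866e-04, -2.65351482e-04, -1.96028155e-03,  8.11436241e-04,
       -6.11001696e-05,  1.85923965e-03]), 'effort': array([-8.45166614e-04, -3.84099698e+01, -2.92546910e+01, -2.39494002e-04,
        4.95046595e-03,  5.97779575e-06]), 'tcp_pos': array([0.25220525, 0.51597097, 0.23020884]), 'tcp_rot': array([ 2.25453439e-01,  9.74253364e-01, -9.88094666e-04, -3.92552294e-04]), 'force': array([ 0.67198425, -0.58767372,  0.24062386]), 'torque': array([-0.04144337,  0.0155564 , -0.01978605]), 'finger_force': 0.0, 'gripper_width': 0.08558672789118704} 0.0187
```

View pics/top0.png

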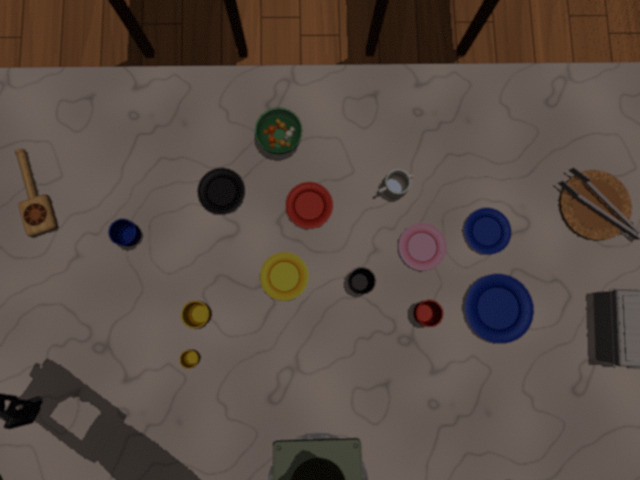

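View pics/scene0.png

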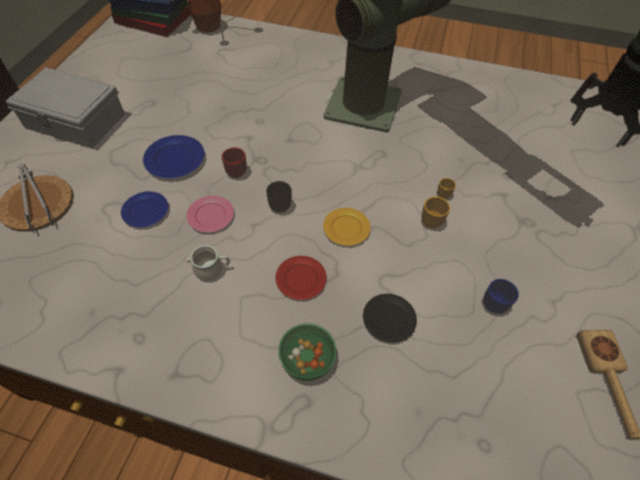

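The top view shows two look-alike pairs:
- **Yellow cups:** one at (197,314) and one at (190,358). The first is larger, so it is the one meant.
- **Blue saucers:** one at (487,231) and one at (498,308), with a pink one at (421,247). The smaller blue one, at (487,231), is meant.

I'll fit the silhouettes and confirm both choices in an enlarged crop.

```bash
cat > h.py <<'E'
import numpy as np,cv2
from rig import robot
from scipy.optimize import least_squares
CUP=[(.03,.06),(.029,.03),(.028,.014),(.02,0)]; SAU=[(.056,.012),(.035,0)]
def proj(n,X):
    p=robot.camera_params(n);c=np.asarray(X)@p["R"].T+p["t"];u=c@p["intrinsics"].T
    return u[:,:2]/u[:,2:]
def ray(n,uv,z):
    p=robot.camera_params(n);d=p["R"].T@np.linalg.inv(p["intrinsics"])@[*uv,1];o=-p["R"].T@p["t"]
    return (o+d*(z-o[2])/d[2])[:2]
def hull(n,prof,xy,z0=0):
    a=np.linspace(0,2*np.pi,60)
    P=np.vstack([np.c_[xy[0]+r*np.cos(a),xy[1]+r*np.sin(a),0*a+z+z0] for r,z in prof])
    return cv2.convexHull(proj(n,P).astype(np.float32))
def cen(h):
    m=cv2.moments(h);return np.array([m["m10"],m["m01"]])/m["m00"],m["m00"]
def mask(img,col):
    h,s,v=cv2.split(cv2.cvtColor(img,cv2.COLOR_RGB2HSV))
    if col=="charcoal":m=(v<52)
    else:
        lo,hi={"blue":(105,130),"yellow":(18,33),"red":(0,8)}[col]
        m=(h>=lo)&(h<=hi)&(s>130)&(v>25)
        if col=="red":m|=(h>172)&(s>130)&(v>25)
    return cv2.morphologyEx(m.astype(np.uint8),cv2.MORPH_OPEN,np.ones((3,3)))
def find(n,img,col,uv,prof,z0=0):
    k,lab,st,ce=cv2.connectedComponentsWithStats(mask(img,col))
    i=min(range(1,k),key=lambda i:np.hypot(*(ce[i]-uv))+(1e3 if st[i,4]<60 else 0))
    cs,_=cv2.findContours((lab==i).astype(np.uint8),cv2.RETR_EXTERNAL,cv2.CHAIN_APPROX_NONE)
    fill=np.zeros(lab.shape,np.uint8);cv2.drawContours(fill,cs,-1,1,-1)
    ys,xs=np.nonzero(fill);c=np.array([xs.mean(),ys.mean()])
    r=least_squares(lambda q:cen(hull(n,prof,q,z0))[0]-c,ray(n,c,z0+.03))
    return r.x,fill.sum(),cen(hull(n,prof,r.x,z0))[1]
E
cat > m.py <<'E'
from h import *
T={"blue":((125,233),(487,231)),"red":((428,313),(309,205)),"yellow":((197,314),(284,276)),"charcoal":((361,281),(221,190))}
S={"blue":((500,296),(145,210)),"red":((234,162),(301,278)),"yellow":((435,213),(347,227)),"charcoal":((279,197),(389,318))}
im={n:robot.camera(n) for n in("top","scene")}
big=cv2.resize(im["top"],None,fx=4,fy=4,interpolation=cv2.INTER_CUBIC)
for c in T:
    for k,prof in((0,CUP),(1,SAU)):
        for n,D in(("top",T),("scene",S)):
            xy,a,b=find(n,im[n],c,D[c][k],prof)
            print(c,"cup" if k==0 else "saucer",n,xy.round(4),"area",a,round(b))
            if n=="top":cv2.polylines(big,[(hull(n,prof,xy)*4+1.5).astype(int)],True,(0,255,0),1)
print("jug",ray("top",(396,184),.06),"dish",ray("top",(278,132),.04),"pink",ray("top",(421,247),.012))
cv2.imwrite("pics/cropL.png",cv2.cvtColor(big[600:1520:,420:1340],cv2.COLOR_RGB2BGR)[:, :][::1].copy() if 0 else cv2.cvtColor(cv2.resize(big[440:1520,420:1820],(770,594)),cv2.COLOR_RGB2BGR))
cv2.imwrite("pics/cropR.png",cv2.cvtColor(cv2.resize(big[640:1400,1340:2200],(679,600)),cv2.COLOR_RGB2BGR))
E
python3 m.py
```

```text
blue cup top [0.5504 0.4093] area 315 760
blue cup scene [ 0.4237 -0.3849] area 9 667
blue saucer top [ 0.5486 -0.406 ] area 1608 1790
blue saucer scene [ 0.4017 -0.4024] area 9 1093
red cup top [ 0.3641 -0.2425] area 417 689
red cup scene [0.6367 0.0134] area 1694 835
red saucer top [0.6161 0.0065] area 1706 1800
red saucer scene [0.6192 0.0076] area 1694 1817
yellow cup top [0.3716 0.2555] area 604 708
yellow cup scene [0.4774 0.0708] area 1374 736
yellow saucer top [0.453  0.0663] area 1825 1924
yellow saucer scene [0.4554 0.0672] area 1374 1437
charcoal cup top [ 0.4357 -0.1031] area 602 617
charcoal cup scene [ 0.4213 -0.1148] area 217 674
charcoal saucer top [0.6527 0.209 ] area 1704 1802
charcoal saucer scene [0.6628 0.2079] area 1502 2157
jug [ 0.65014843 -0.1891823 ] dish [0.78208357 0.07431992] pink [ 0.51300886 -0.24975034]
```

View pics/cropL.png

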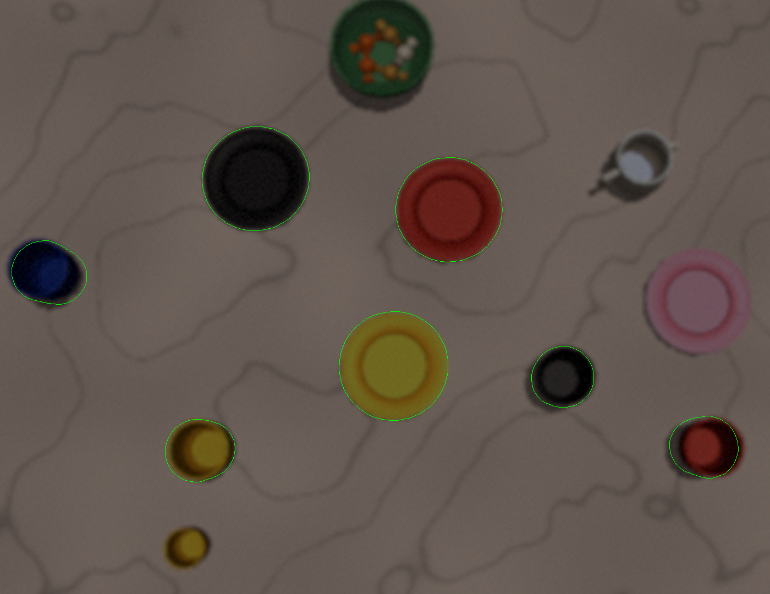

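View pics/cropR.png

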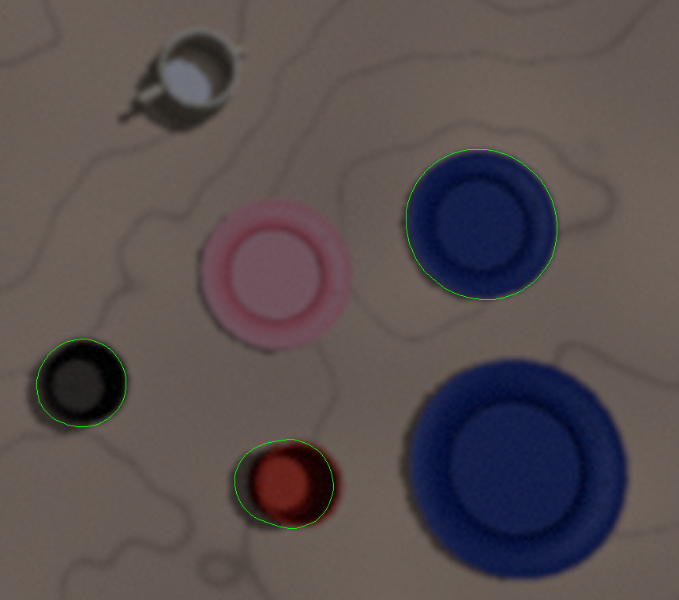

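The crops confirm both choices: the larger yellow cup is at crop L (200,450), and the smaller blue saucer is at crop R (481,224), clearly smaller than the one at (517,468). The saucer fits are tight. The red cup's fit is off because its rim runs to x=341 in crop R, so I'll check the cup rims in one brightened montage.

Run:
```python
from h import *
im=robot.camera("top")
G={"blue":((125,233),ray("top",(125-1.5,232.5),.06)),"red":((428,313),ray("top",(428.7,313.3),.06)),"yellow":((197,314),(.3716,.2555)),"charcoal":((361,281),(.4357,-.1031))}
t=[]
for c,(uv,xy) in G.items():
    x0,y0=uv[0]-24,uv[1]-18
    b=cv2.resize(im[y0:y0+36,x0:x0+48],None,fx=8,fy=8,interpolation=cv2.INTER_CUBIC)
    b=(255*(b/255.)**.5).astype(np.uint8)
    a=np.linspace(0,6.3,60)
    for r,z,col in((.03,.06,(0,255,0)),(.02,0,(255,0,255))):
        q=(proj("top",np.c_[xy[0]+r*np.cos(a),xy[1]+r*np.sin(a),0*a+z])-(x0,y0))*8+3.5
        cv2.polylines(b,[q.astype(np.int32)],True,col,1)
    t.append(b);print(c,np.round(xy,4))
cv2.imwrite("pics/cups.png",cv2.cvtColor(np.vstack([np.hstack(t[:2]),np.hstack(t[2:])]),cv2.COLOR_RGB2BGR))
```

```text
blue [0.5507 0.4103]
red [ 0.363  -0.2475]
yellow [0.3716 0.2555]
charcoal [ 0.4357 -0.1031]
```

View pics/cups.png

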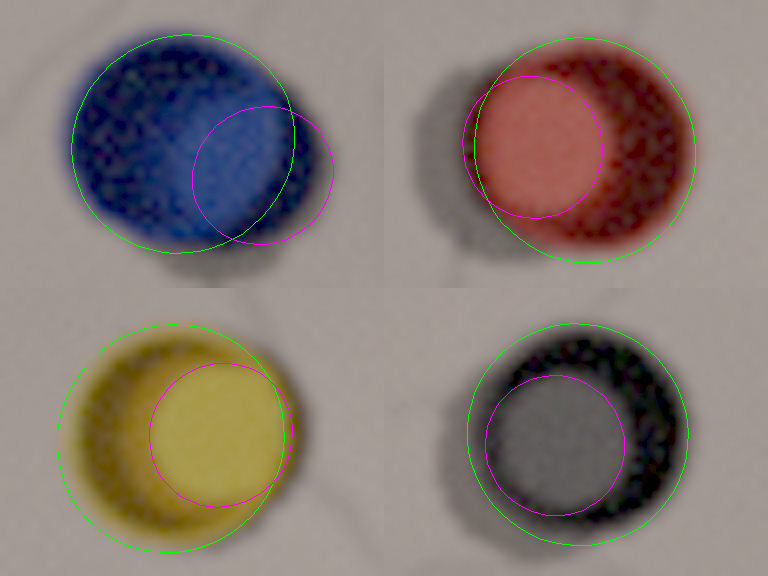

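Request:
jog_arm([
  [[0,0,-0.2],[0,0,-0.91],-1],
  [[0,0,-0.2],[0,0,-0.91],-1],
  [[0,0,0],[0,0,-0.91],-1],
  [[0,0,0],[0,0,-0.91],-1],
  [[0,0,0],[0,0,-0.91],-1],
  [[0,0,0],[0,0,0],-1],
], grip_force=30)

```text
time: 0.75
tcp_pos: [0.2525, 0.5165, 0.2391]
tcp_rot: [-0.001, 1.0, -0.0, -0.0]
force: [0.6, -0.1, 0.2]
gripper_width: 0.0852
finger_force: 0.0
```

The blue rim lies about 1.3 px left of its fit, and the yellow rim about 1 px right. The red one is about 0.7 px higher, and charcoal is good. Corrected cup centres:
- **Blue:** (.551,.413)
- **Red:** (.3645,-.247)
- **Yellow:** (.3725,.254)
- **Charcoal:** (.436,-.103)

The tool is now aligned with the world: tool x = -X, y = +Y, z = -Z. I'll go for the blue cup first.

Request:
jog_arm([
  [[-0.95,-0.33,0.2],[0,0,0],-1],
  [[-0.95,-0.33,0.2],[0,0,0],-1],
  [[-0.95,-0.33,0.2],[0,0,0],-1],
  [[-0.95,-0.33,0.2],[0,0,0],-1],
  [[-0.95,-0.33,0.2],[0,0,0],-1],
  [[-0.95,-0.33,0.2],[0,0,0],-1],
  [[-0.95,-0.33,0.2],[0,0,0],-1],
  [[-0.95,-0.33,0.2],[0,0,0],-1],
  [[-0.95,-0.33,0.2],[0,0,0],-1],
  [[-0.95,-0.33,0.2],[0,0,0],-1],
  [[-0.95,-0.33,0.2],[0,0,0],-1],
  [[-0.95,-0.33,0.2],[0,0,0],-1],
])

```text
time: 1.75
tcp_pos: [0.4814, 0.4369, 0.1908]
tcp_rot: [0.001, 1.0, -0.0, -0.0]
force: [-0.2, 1.1, -0.4]
gripper_width: 0.0853
finger_force: 0.0
```

Request:
jog_arm([
  [[-0.7,-0.24,0.6],[0,0,0],-1],
  [[-0.7,-0.24,0.6],[0,0,0],-1],
  [[-0.7,-0.24,0.6],[0,0,0],-1],
  [[-0.7,-0.24,0.6],[0,0,0],-1],
  [[-0.7,-0.24,0.6],[0,0,0],-1],
  [[0,0,0],[0,0,0],-1],
  [[0,0,0],[0,0,0],-1],
])

```text
time: 2.33
tcp_pos: [0.5502, 0.4127, 0.1299]
tcp_rot: [0.001, 1.0, -0.001, -0.001]
force: [-0.5, 0.6, 0.4]
gripper_width: 0.0853
finger_force: 0.0
```

Run:
```python
from h import *
t=[]
for n,uv in(("top",(125,233)),("scene",(500,296))):
    b=robot.camera(n);x0,y0=uv[0]-50,uv[1]-75
    b=cv2.resize(b[y0:y0+150,x0:x0+100],None,fx=4,fy=4,interpolation=cv2.INTER_CUBIC);t.append((255*(b/255.)**.6).astype(np.uint8))
cv2.imwrite("pics/b1.png",cv2.cvtColor(np.hstack(t),cv2.COLOR_RGB2BGR));print(robot.state()["tcp_pos"])
```

```text
[0.55024461 0.41391137 0.13185731]
```

View pics/b1.png

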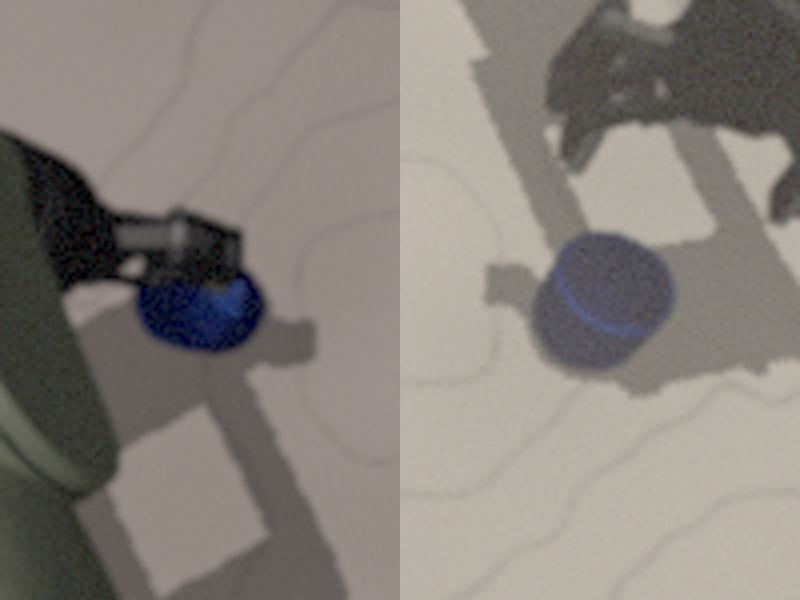

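The scene crop shows the blue rim centred at about (613,283), which is image pixel (503,292). I'll cross-check that against the estimate, along with the other cups' rims in the scene view.

Run:
```python
from h import *
print(ray("scene",(503,291.6),.06))
for xy in((.551,.413),(.3645,-.247),(.3725,.254),(.436,-.103)):print(proj("scene",[[*xy,.06]]),ray("scene",(435,204),.06))
im=robot.camera("scene");t=[]
for uv,xy in(((503,292),(.551,.413)),((234,160),(.3645,-.247)),((435,213),(.3725,.254)),((279,197),(.436,-.103))):
    x0,y0=uv[0]-24,uv[1]-18
    b=cv2.resize(im[y0:y0+36,x0:x0+48],None,fx=8,fy=8,interpolation=cv2.INTER_CUBIC)
    b=(255*(b/255.)**.6).astype(np.uint8);a=np.linspace(0,6.3,60)
    for r,z,col in((.03,.06,(0,255,0)),(.02,0,(255,0,255))):
        q=(proj("scene",np.c_[xy[0]+r*np.cos(a),xy[1]+r*np.sin(a),0*a+z])-(x0,y0))*8+3.5
        cv2.polylines(b,[q.astype(np.int32)],True,col,1)
    t.append(b)
cv2.imwrite("pics/cups2.png",cv2.cvtColor(np.vstack([np.hstack(t[:2]),np.hstack(t[2:])]),cv2.COLOR_RGB2BGR))
```

```text
[0.55727643 0.41563556]
[[501.86633345 288.64763362]] [0.3697282  0.25123765]
[[233.77676514 155.24899055]] [0.3697282  0.25123765]
[[436.02890364 205.17253277]] [0.3697282  0.25123765]
[[279.34442396 189.39702871]] [0.3697282  0.25123765]
```

View pics/cups2.png

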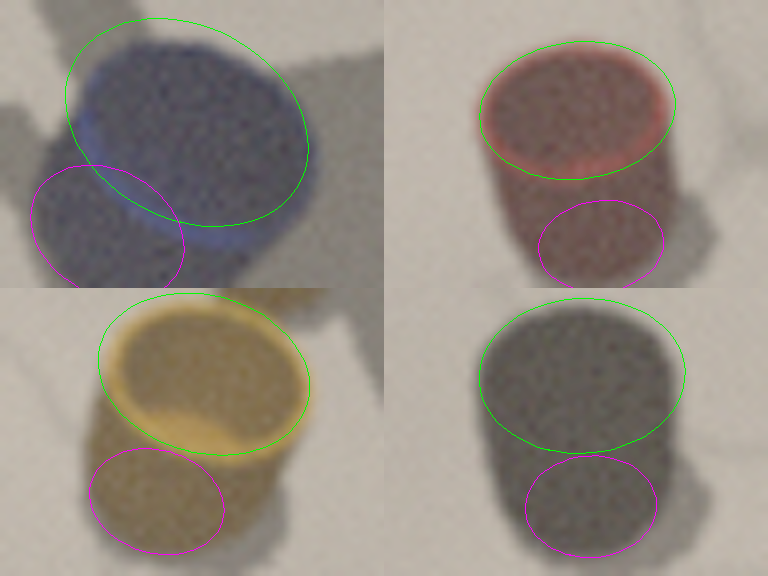

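The scene view puts the blue rim about 2.5 px lower than the fit, so its centre becomes about (.5535,.414), averaging both views. The other cups agree within about 2 mm. Descending and gripping.

Request:
jog_arm([
  [[-0.15,0,0.9],[0,0,0],-1],
  [[0,0,0.9],[0,0,0],-1],
  [[0,0,0.9],[0,0,0],-1],
  [[0,0,0.9],[0,0,0],-1],
  [[0,0,0.9],[0,0,0],-1],
  [[0,0,0.5],[0,0,0],-1],
  [[0,0,0.4],[0,0,0],-1],
  [[0,0,0],[0,0,0],-1],
  [[0,0,0],[0,0,0],0],
  [[0,0,0],[0,0,0],1],
  [[0,0,0],[0,0,0],1],
  [[0,0,0],[0,0,0],1],
], grip_force=30)

```text
time: 3.48
tcp_pos: [0.5548, 0.4145, 0.0254]
tcp_rot: [-0.0, 1.0, 0.001, 0.001]
force: [-0.4, 1.3, 3.8]
gripper_width: 0.0581
finger_force: 32.3
```

Request:
jog_arm([
  [[0,0,0],[0,0,0],1],
  [[0,0,0],[0,0,0],1],
  [[0,0,-0.4],[0,0,0],1],
  [[0,0,-0.6],[0,0,0],1],
  [[0,0,0],[0,0,0],1],
])

```text
time: 3.9
tcp_pos: [0.555, 0.4139, 0.0459]
tcp_rot: [-0.0, 1.0, 0.001, 0.002]
force: [0.6, -0.7, -0.4]
gripper_width: 0.0581
finger_force: 32.4
```

Run:
```python
from h import *
t=[]
for n,uv in(("top",(125,233)),("scene",(500,296))):
    b=robot.camera(n);x0,y0=uv[0]-50,uv[1]-75
    b=cv2.resize(b[y0:y0+150,x0:x0+100],None,fx=4,fy=4,interpolation=cv2.INTER_CUBIC);t.append((255*(b/255.)**.6).astype(np.uint8))
cv2.imwrite("pics/b2.png",cv2.cvtColor(np.hstack(t),cv2.COLOR_RGB2BGR));print(robot.state()["tcp_pos"],robot.state()["gripper_width"])
```

```text
[0.55422411 0.41350917 0.04422092] 0.05778882274746336
```

View pics/b2.png

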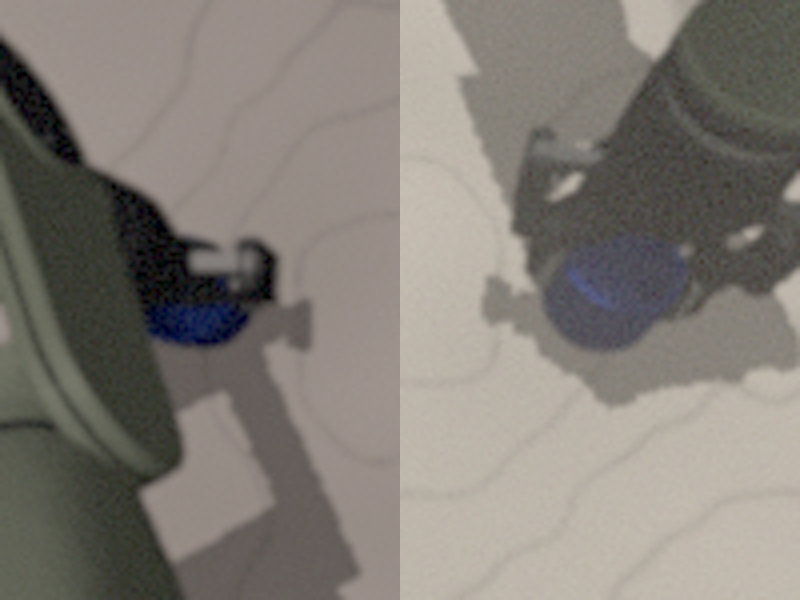

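The cup is held (width 58 mm) and was lifted cleanly in the scene crop at (610,290). Carrying it to the blue saucer at (.550,-.4055).

Request:
jog_arm([
  [[0,0,-0.5],[0,0,0],1],
  [[0,0,-1],[0,0,0],1],
  [[0,0,-1],[0,0,0],1],
  [[0,0,-1],[0,0,0],1],
  [[0,-0.3,-1],[0,0,0],1],
  [[0,-0.6,-0.5],[0,0,0],1],
  [[0,-1,0],[0,0,0],1],
  [[0,-1,0],[0,0,0],1],
  [[0,-1,0],[0,0,0],1],
  [[0,-1,0],[0,0,0],1],
  [[0,-1,0],[0,0,0],1],
  [[0,-1,0],[0,0,0],1],
])

```text
time: 5.0
tcp_pos: [0.5528, 0.2734, 0.1427]
tcp_rot: [0.0, 1.0, -0.0, -0.001]
force: [0.2, -0.1, -0.5]
gripper_width: 0.0583
finger_force: 32.6
```

Request:
jog_arm([
  [[0,-1,0],[0,0,0],1],
  [[0,-1,0],[0,0,0],1],
  [[0,-1,0],[0,0,0],1],
  [[0,-1,0],[0,0,0],1],
  [[0,-1,0],[0,0,0],1],
  [[0,-1,0],[0,0,0],1],
  [[0,-1,0],[0,0,0],1],
  [[0,-1,0],[0,0,0],1],
  [[0,-1,0],[0,0,0],1],
  [[0,-1,0],[0,0,0],1],
  [[0,-1,0],[0,0,0],1],
  [[0,-1,0],[0,0,0],1],
])

```text
time: 6.0
tcp_pos: [0.5526, 0.0338, 0.1428]
tcp_rot: [0.0, 1.0, -0.0, -0.001]
force: [-0.4, 0.3, -1.5]
gripper_width: 0.0579
finger_force: 32.6
```

Request:
jog_arm([
  [[0,-1,0],[0,0,0],1],
  [[0,-1,0],[0,0,0],1],
  [[0,-1,0],[0,0,0],1],
  [[0,-1,0],[0,0,0],1],
  [[0,-1,0],[0,0,0],1],
  [[0,-1,0],[0,0,0],1],
  [[0,-1,0],[0,0,0],1],
  [[0,-1,0],[0,0,0],1],
  [[0,-1,0],[0,0,0],1],
  [[0,-1,0],[0,0,0],1],
  [[0,-1,0],[0,0,0],1],
  [[0,-1,0],[0,0,0],1],
])

```text
time: 7.0
tcp_pos: [0.5524, -0.2058, 0.1427]
tcp_rot: [0.0, 1.0, 0.0, -0.001]
force: [-0.7, 0.2, -0.7]
gripper_width: 0.0582
finger_force: 32.5
```

Request:
jog_arm([
  [[0,-1,0],[0,0,0],1],
  [[0,-1,0],[0,0,0],1],
  [[0,-1,0],[0,0,0],1],
  [[0,-1,0],[0,0,0],1],
  [[0,-1,0],[0,0,0],1],
  [[0,-1,0],[0,0,0],1],
  [[0,-1,0],[0,0,0],1],
  [[0,-1,0],[0,0,0],1],
  [[0.1,-1,0],[0,0,0],1],
  [[0,-0.6,0],[0,0,0],1],
  [[0,-0.3,0],[0,0,0],1],
  [[0,0,0],[0,0,0],1],
])

```text
time: 8.0
tcp_pos: [0.551, -0.4037, 0.1428]
tcp_rot: [0.001, 1.0, 0.0, -0.0]
force: [-0.1, -0.6, -1.6]
gripper_width: 0.0583
finger_force: 32.5
```

Run:
```python
from h import *
t=[]
for n,uv in(("top",(487,231)),("scene",(160,205))):
    b=robot.camera(n);x0,y0=uv[0]-50,uv[1]-75
    b=cv2.resize(b[y0:y0+150,x0:x0+100],None,fx=4,fy=4,interpolation=cv2.INTER_CUBIC);t.append((255*(b/255.)**.6).astype(np.uint8))
cv2.imwrite("pics/b3.png",cv2.cvtColor(np.hstack(t),cv2.COLOR_RGB2BGR));print(robot.state()["tcp_pos"])
print(proj("top",[[.55,-.4055,.005]]),proj("scene",[[.55,-.4055,.005]]))
```

```text
[ 0.55149914 -0.40175231  0.14293261]
[[485.81592224 230.44196929]] [[145.29078429 209.99600346]]
```

View pics/b3.png

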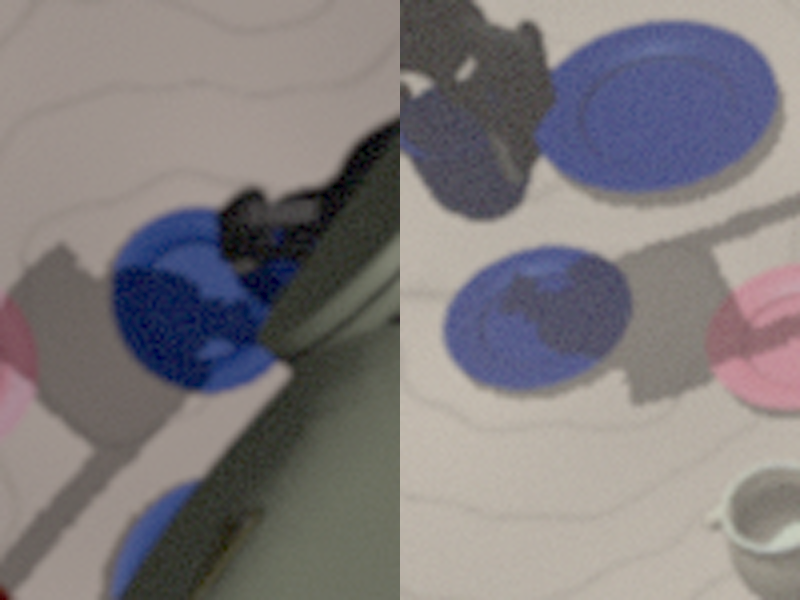

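The saucer centre in the scene crop is (538,318), which is pixel (144.5,209.5) against a predicted (145.3,210). That agrees, and the saucer is unmoved. Lowering the cup.

Request:
jog_arm([
  [[0.05,-0.15,0.5],[0,0,0],1],
  [[0,0,1],[0,0,0],1],
  [[0,0,1],[0,0,0],1],
  [[0,0,1],[0,0,0],1],
  [[0,0,1],[0,0,0],1],
  [[0,0,0.5],[0,0,0],1],
  [[0,0,0.4],[0,0,0],1],
  [[0,0,0],[0,0,0],1],
  [[0,0,0],[0,0,0],1],
])

```text
time: 8.85
tcp_pos: [0.5511, -0.4054, 0.0354]
tcp_rot: [-0.0, 1.0, -0.0, 0.0]
force: [0.8, -0.1, -1.4]
gripper_width: 0.0579
finger_force: 32.6
```

Request:
jog_arm([
  [[0.05,-0.07,0.1],[0,0,0],1],
  [[0,0,0.08],[0,0,0],1],
  [[0,0,0.05],[0,0,0],1],
  [[0,0,0],[0,0,0],1],
])

```text
time: 9.18
tcp_pos: [0.55, -0.4073, 0.0312]
tcp_rot: [-0.0, 1.0, -0.0, 0.0]
force: [-0.4, -0.0, -0.9]
gripper_width: 0.0583
finger_force: 32.6
```

Request:
jog_arm([
  [[0,0,0.05],[0,0,0],1],
  [[0,0,0],[0,0,0],1],
])

```text
time: 9.35
tcp_pos: [0.5501, -0.4073, 0.0304]
tcp_rot: [-0.0, 1.0, -0.0, 0.0]
force: [0.6, 0.2, 1.2]
gripper_width: 0.0581
finger_force: 32.7
```

Request:
jog_arm([
  [[0,0,0.03],[0,0,0],1],
  [[0,0,0],[0,0,0],1],
  [[0,0,0],[0,0,0],-0.3],
  [[0,0,0],[0,0,0],-0.6],
  [[0,0,0],[0,0,0],-1],
  [[0,0,0],[0,0,0],-1],
  [[0,0,0],[0,0,0],-1],
  [[0,0,-0.5],[0,0,0],-1],
  [[0,0,-1],[0,0,0],-1],
  [[0,0,-1],[0,0,0],-1],
  [[0,0,-1],[0,0,0],-1],
  [[0,0,-1],[0,0,0],-1],
])

```text
time: 10.35
tcp_pos: [0.5498, -0.4071, 0.1206]
tcp_rot: [-0.0, 1.0, -0.0, 0.0]
force: [1.0, -0.4, -0.6]
gripper_width: 0.0855
finger_force: 0.0
```

Blue is released. Next is the red cup at (.365,-.2475).

Request:
jog_arm([
  [[0.92,0.8,0],[0,0,0],-1],
  [[0.92,0.8,0],[0,0,0],-1],
  [[0.92,0.8,0],[0,0,0],-1],
  [[0.92,0.8,0],[0,0,0],-1],
  [[0.92,0.8,0],[0,0,0],-1],
  [[0.92,0.8,0],[0,0,0],-1],
  [[0.92,0.8,0],[0,0,0],-1],
  [[0.92,0.8,0],[0,0,0],-1],
  [[0.92,0.8,0],[0,0,0],-1],
  [[0.92,0.8,0],[0,0,0],-1],
  [[0,0,0],[0,0,0],-1],
  [[0,0,0],[0,0,0],-1],
])

```text
time: 11.35
tcp_pos: [0.3653, -0.2465, 0.1196]
tcp_rot: [-0.0, 1.0, -0.0, 0.0]
force: [0.8, -0.5, 0.5]
gripper_width: 0.0856
finger_force: 0.0
```

Run:
```python
from h import *
t=[]
for n,uv in(("top",(470,260)),("scene",(180,200))):
    b=robot.camera(n);x0,y0=uv[0]-65,uv[1]-75
    b=cv2.resize(b[y0:y0+150,x0:x0+130],None,fx=3,fy=3,interpolation=cv2.INTER_CUBIC);b=(255*(b/255.)**.6).astype(np.uint8)
    a=np.linspace(0,6.3,60)
    for r,z,xy in((.03,.065,(.55,-.407)),(.056,.012,(.55,-.4065)),(.03,.06,(.365,-.2475))):
        q=(proj(n,np.c_[xy[0]+r*np.cos(a),xy[1]+r*np.sin(a),0*a+z])-(x0,y0))*3+1
        cv2.polylines(b,[q.astype(np.int32)],True,(0,255,0),1)
    t.append(b)
cv2.imwrite("pics/b4.png",cv2.cvtColor(np.hstack(t),cv2.COLOR_RGB2BGR));print(robot.state()["tcp_pos"])
```

```text
[ 0.3668187  -0.24811825  0.12011794]
```

View pics/b4.png

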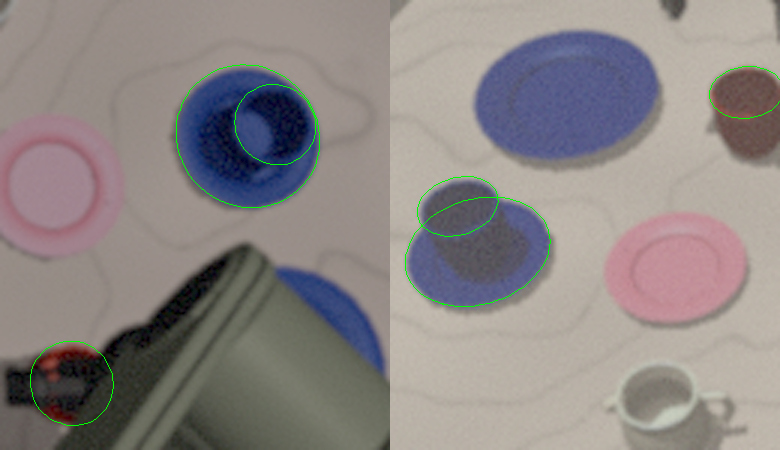

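The blue cup stands upright in its saucer: its rim at (275,124) in the top crop and (458,206) in the scene crop matches the prediction. The red cup's rim also matches, so I'm grasping it.

Request:
jog_arm([
  [[0,0,0.8],[0,0,0],-1],
  [[0,0,0.9],[0,0,0],-1],
  [[0,0,0.9],[0,0,0],-1],
  [[0,0,0.9],[0,0,0],-1],
  [[0,0,0.8],[0,0,0],-1],
  [[0,0,0.45],[0,0,0],-1],
  [[0,0,0],[0,0,0],-1],
  [[0,0,0],[0,0,0],0],
  [[0,0,0],[0,0,0],1],
  [[0,0,0],[0,0,0],1],
  [[0,0,0],[0,0,0],1],
  [[0,0,0],[0,0,0],1],
])

```text
time: 12.45
tcp_pos: [0.3668, -0.2482, 0.0254]
tcp_rot: [-0.0, 1.0, -0.001, 0.001]
force: [0.3, -1.0, 6.2]
gripper_width: 0.0594
finger_force: 32.1
```

Request:
jog_arm([
  [[0,0,0],[0,0,0],1],
  [[0,0,-0.4],[0,0,0],1],
  [[0,0,-0.8],[0,0,0],1],
  [[0,0,-1],[0,0,0],1],
  [[0,0,-1],[0,0,0],1],
  [[0,0,-1],[0,0,0],1],
  [[0,0,-1],[0,0,0],1],
  [[0,0,-0.6],[0,0,0],1],
  [[0,0,0],[0,0,0],1],
])

```text
time: 13.2
tcp_pos: [0.3672, -0.2484, 0.1431]
tcp_rot: [-0.0, 1.0, -0.002, 0.002]
force: [0.8, -1.6, -1.4]
gripper_width: 0.059
finger_force: 32.7
```

Request:
jog_arm([
  [[-0.5,0.5,0],[0,0,0],1],
  [[-1,1,0],[0,0,0],1],
  [[-1,1,0],[0,0,0],1],
  [[-1,1,0],[0,0,0],1],
  [[-1,1,0],[0,0,0],1],
  [[-1,1,0],[0,0,0],1],
  [[-1,1,0],[0,0,0],1],
  [[-1,1,0],[0,0,0],1],
  [[-1,1,0],[0,0,0],1],
  [[-1,1,0],[0,0,0],1],
  [[-1,1,0],[0,0,0],1],
  [[-1,1,0],[0,0,0],1],
])

```text
time: 14.2
tcp_pos: [0.5952, -0.0155, 0.1383]
tcp_rot: [-0.0, 1.0, 0.0, -0.002]
force: [0.4, -1.0, -1.5]
gripper_width: 0.0595
finger_force: 32.7
```

Request:
jog_arm([
  [[-0.7,0.8,0],[0,0,0],1],
  [[-0.37,0.47,0],[0,0,0],1],
  [[0,0,0.5],[0,0,0],1],
  [[0,0,1],[0,0,0],1],
  [[0,0,1],[0,0,0],1],
  [[0,0,1],[0,0,0],1],
  [[0,0,1],[0,0,0],1],
  [[0,0,0.5],[0,0,0],1],
  [[0,0,0.2],[0,0,0],1],
  [[0,0,0],[0,0,0],1],
  [[0,0,0],[0,0,0],1],
])

```text
time: 15.12
tcp_pos: [0.6173, 0.0079, 0.0366]
tcp_rot: [0.0, 1.0, -0.0, 0.0]
force: [0.1, -0.5, 0.1]
gripper_width: 0.059
finger_force: 32.8
```

Request:
jog_arm([
  [[-0.05,-0.05,0.1],[0,0,0],1],
  [[0,0,0.1],[0,0,0],1],
  [[0,0,0.05],[0,0,0],1],
  [[0,0,0.05],[0,0,0],1],
  [[0,0,0],[0,0,0],1],
])

```text
time: 15.53
tcp_pos: [0.6185, 0.0074, 0.0305]
tcp_rot: [-0.0, 1.0, -0.0, 0.0]
force: [-0.9, -0.6, -0.6]
gripper_width: 0.059
finger_force: 32.8
```

Request:
jog_arm([
  [[0,0,0.05],[0,0,0],1],
  [[0,0,0],[0,0,0],1],
  [[0,0,0],[0,0,0],-0.3],
  [[0,0,0],[0,0,0],-0.6],
  [[0,0,0],[0,0,0],-1],
  [[0,0,0],[0,0,0],-1],
  [[0,0,0],[0,0,0],-1],
  [[0,0,-0.5],[0,0,0],-1],
  [[0,0,-1],[0,0,0],-1],
  [[0,0,-1],[0,0,0],-1],
  [[0,0,-1],[0,0,0],-1],
  [[0,0,-1],[0,0,0],-1],
])

```text
time: 16.53
tcp_pos: [0.6181, 0.0074, 0.1205]
tcp_rot: [-0.0, 1.0, -0.0, 0.0]
force: [-0.3, 0.0, -0.5]
gripper_width: 0.0855
finger_force: 0.0
```

Request:
jog_arm([
  [[0.9,-0.56,0],[0,0,0],-1],
  [[0.9,-0.56,0],[0,0,0],-1],
  [[0.9,-0.56,0],[0,0,0],-1],
  [[0.9,-0.56,0],[0,0,0],-1],
  [[0.9,-0.56,0],[0,0,0],-1],
  [[0.9,-0.56,0],[0,0,0],-1],
  [[0.9,-0.56,0],[0,0,0],-1],
  [[0.9,-0.56,0],[0,0,0],-1],
  [[0.9,-0.56,0],[0,0,0],-1],
  [[0.9,-0.56,0],[0,0,0],-1],
  [[0,0,0],[0,0,0],-1],
  [[0,0,0],[0,0,0],-1],
])

```text
time: 17.53
tcp_pos: [0.4379, -0.105, 0.1197]
tcp_rot: [0.001, 1.0, -0.0, 0.001]
force: [0.5, 0.5, 0.2]
gripper_width: 0.0855
finger_force: 0.0
```

```bash
cat > chk.py <<'E'
from h import *
import sys
def chk(name,wins,rings,f=3):
    t=[]
    for n,uv in wins:
        b=robot.camera(n);x0,y0=uv[0]-65,uv[1]-75
        b=cv2.resize(b[y0:y0+150,x0:x0+130],None,fx=f,fy=f,interpolation=cv2.INTER_CUBIC);b=(255*(b/255.)**.5).astype(np.uint8)
        a=np.linspace(0,6.3,60)
        for r,z,xy in rings:
            q=(proj(n,np.c_[xy[0]+r*np.cos(a),xy[1]+r*np.sin(a),0*a+z])-(x0,y0))*f+1
            cv2.polylines(b,[q.astype(np.int32)],True,(0,255,0),1)
        t.append(b)
    cv2.imwrite(name,cv2.cvtColor(np.hstack(t),cv2.COLOR_RGB2BGR));print(robot.state()["tcp_pos"])
E
python3 - <<'E'
from chk import *
chk("pics/c1.png",(("top",(335,240)),("scene",(300,240))),((.03,.065,(.618,.0075)),(.056,.012,(.6177,.007)),(.03,.06,(.4365,-.104))))
E
```

```text
[ 0.43902338 -0.10468057  0.11978046]
```

View pics/c1.png

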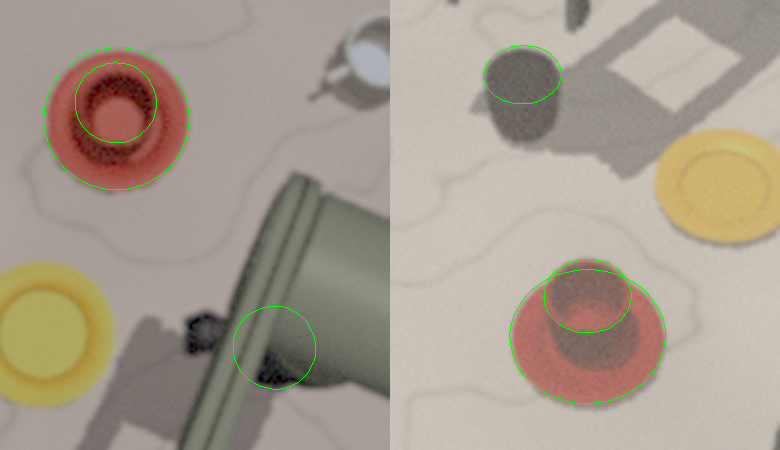

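The red cup is centred: its rim at (116,103) in the top crop and (588,296) in the scene crop matches. The charcoal ring also matches in the scene crop at (522,75). Grasping charcoal.

Request:
jog_arm([
  [[0.08,0,0.8],[0,0,0],-1],
  [[0,0,0.9],[0,0,0],-1],
  [[0,0,0.9],[0,0,0],-1],
  [[0,0,0.9],[0,0,0],-1],
  [[0,0,0.8],[0,0,0],-1],
  [[0,0,0.45],[0,0,0],-1],
  [[0,0,0],[0,0,0],-1],
  [[0,0,0],[0,0,0],0],
  [[0,0,0],[0,0,0],1],
  [[0,0,0],[0,0,0],1],
  [[0,0,0],[0,0,0],1],
  [[0,0,0],[0,0,0],1],
])

```text
time: 18.63
tcp_pos: [0.4378, -0.1049, 0.0254]
tcp_rot: [-0.0, 1.0, -0.0, 0.001]
force: [0.0, 1.5, 6.3]
gripper_width: 0.0581
finger_force: 32.4
```

Request:
jog_arm([
  [[0,0,0],[0,0,0],1],
  [[0,0,-0.4],[0,0,0],1],
  [[0,0,-0.8],[0,0,0],1],
  [[0,0,-1],[0,0,0],1],
  [[0,0,-1],[0,0,0],1],
  [[0,0,-1],[0,0,0],1],
  [[0,0,-1],[0,0,0],1],
  [[0,0,-0.6],[0,0,0],1],
  [[0,0,0],[0,0,0],1],
])

```text
time: 19.38
tcp_pos: [0.4385, -0.1057, 0.1433]
tcp_rot: [-0.0, 1.0, -0.002, 0.003]
force: [0.9, 0.4, -0.9]
gripper_width: 0.0588
finger_force: 32.7
```

Request:
jog_arm([
  [[-0.35,0.5,0],[0,0,0],1],
  [[-0.69,1,0],[0,0,0],1],
  [[-0.69,1,0],[0,0,0],1],
  [[-0.69,1,0],[0,0,0],1],
  [[-0.69,1,0],[0,0,0],1],
  [[-0.69,1,0],[0,0,0],1],
  [[-0.69,1,0],[0,0,0],1],
  [[-0.69,1,0],[0,0,0],1],
  [[-0.69,1,0],[0,0,0],1],
  [[-0.69,1,0],[0,0,0],1],
  [[-0.69,1,0],[0,0,0],1],
  [[-0.69,1,0],[0,0,0],1],
])

```text
time: 20.38
tcp_pos: [0.5946, 0.1262, 0.1383]
tcp_rot: [-0.0, 1.0, -0.0, -0.001]
force: [0.3, 0.1, -0.9]
gripper_width: 0.0583
finger_force: 32.7
```

Request:
jog_arm([
  [[-0.7,1,0],[0,0,0],1],
  [[-0.7,1,0],[0,0,0],1],
  [[-0.7,1,0],[0,0,0],1],
  [[-0.5,0.8,0],[0,0,0],1],
  [[-0.27,0.46,0],[0,0,0],1],
  [[0,0,0.5],[0,0,0],1],
  [[0,0,1],[0,0,0],1],
  [[0,0,1],[0,0,0],1],
  [[0,0,1],[0,0,0],1],
  [[0,0,1],[0,0,0],1],
  [[0,0,0.5],[0,0,0],1],
  [[0,0,0],[0,0,0],1],
])

```text
time: 21.38
tcp_pos: [0.6486, 0.2088, 0.0352]
tcp_rot: [0.0, 1.0, -0.001, -0.005]
force: [-0.5, -0.0, -2.0]
gripper_width: 0.0583
finger_force: 32.7
```

Request:
jog_arm([
  [[-0.3,0.04,0],[0,0,0],1],
  [[0,0,0.1],[0,0,0],1],
  [[0,0,0.07],[0,0,0],1],
  [[0,0,0],[0,0,0],1],
  [[0,0,0],[0,0,0],1],
])

```text
time: 21.8
tcp_pos: [0.6593, 0.2116, 0.0377]
tcp_rot: [-0.0, 1.0, 0.0, 0.001]
force: [0.9, 0.1, -1.6]
gripper_width: 0.0582
finger_force: 32.7
```

Request:
jog_arm([
  [[0.2,-0.1,0],[0,0,0],1],
  [[0,0,0.15],[0,0,0],1],
  [[0,0,0.12],[0,0,0],1],
  [[0,0,0.08],[0,0,0],1],
  [[0,0,0],[0,0,0],1],
  [[0,0,0],[0,0,0],1],
])

```text
time: 22.3
tcp_pos: [0.6548, 0.2094, 0.0306]
tcp_rot: [-0.0, 1.0, -0.0, 0.0]
force: [-2.9, -1.1, 5.8]
gripper_width: 0.0583
finger_force: 33.0
```

The cup has made contact at 5.8 N. Releasing.

Request:
jog_arm([
  [[0,0,-0.02],[0,0,0],1],
  [[0,0,0],[0,0,0],-0.3],
  [[0,0,0],[0,0,0],-0.6],
  [[0,0,0],[0,0,0],-1],
  [[0,0,0],[0,0,0],-1],
  [[0,0,0],[0,0,0],-1],
  [[0,0,-0.5],[0,0,0],-1],
  [[0,0,-1],[0,0,0],-1],
  [[0,0,-1],[0,0,0],-1],
  [[0,0,-1],[0,0,0],-1],
  [[0,0,-1],[0,0,0],-1],
  [[0,0,0],[0,0,0],-1],
])

```text
time: 23.3
tcp_pos: [0.6585, 0.2102, 0.1266]
tcp_rot: [-0.0, 1.0, 0.001, 0.005]
force: [0.5, 0.0, 0.8]
gripper_width: 0.0854
finger_force: 0.0
```

Request:
jog_arm([
  [[1,0.15,0],[0,0,0],-1],
  [[1,0.15,0],[0,0,0],-1],
  [[1,0.15,0],[0,0,0],-1],
  [[1,0.15,0],[0,0,0],-1],
  [[1,0.15,0],[0,0,0],-1],
  [[1,0.15,0],[0,0,0],-1],
  [[1,0.15,0],[0,0,0],-1],
  [[1,0.15,0],[0,0,0],-1],
  [[1,0.15,0],[0,0,0],-1],
  [[1,0.15,0],[0,0,0],-1],
  [[1,0.15,0],[0,0,0],-1],
  [[1,0.15,0],[0,0,0],-1],
])

```text
time: 24.3
tcp_pos: [0.4133, 0.2453, 0.1195]
tcp_rot: [-0.0, 1.0, -0.0, -0.0]
force: [0.3, 0.1, 0.0]
gripper_width: 0.0852
finger_force: 0.0
```

Request:
jog_arm([
  [[1,0.15,0],[0,0,0],-1],
  [[1,0.15,0],[0,0,0],-1],
  [[0.15,0.06,0],[0,0,0],-1],
  [[0,0,0],[0,0,0],-1],
  [[0,0,0],[0,0,0],-1],
])

```text
time: 24.72
tcp_pos: [0.3724, 0.2527, 0.1202]
tcp_rot: [-0.0, 1.0, 0.0, 0.001]
force: [0.6, -0.5, -0.2]
gripper_width: 0.0857
finger_force: 0.0
```

Run:
```python
from chk import *
chk("pics/y1.png",(("top",(230,250)),("scene",(410,265))),((.03,.065,(.6545,.2095)),(.056,.012,(.654,.2095)),(.03,.06,(.3735,.2535)),(.056,.012,(.454,.067))))
```

```text
[0.37294026 0.2526078  0.12033118]
```

View pics/y1.png

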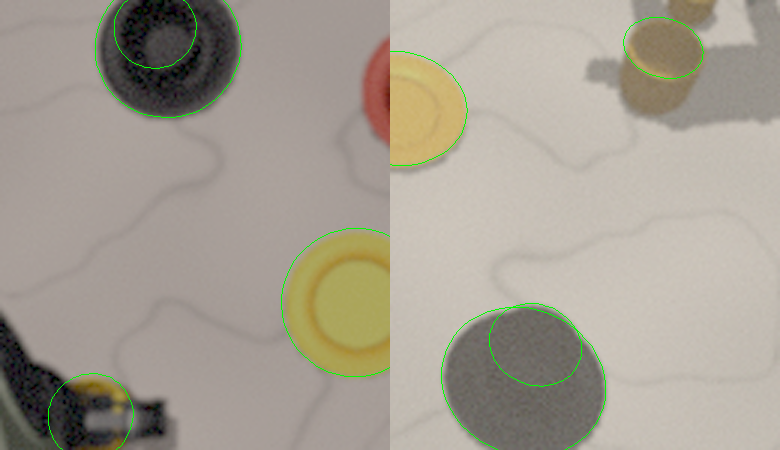

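The charcoal saucer outline fits in both crops, with its cup at (155,28) in the top crop, and the yellow ring matches in the scene crop at (664,47). Grasping yellow.

Request:
jog_arm([
  [[-0.03,0.04,0.8],[0,0,0],-1],
  [[0,0,0.9],[0,0,0],-1],
  [[0,0,0.9],[0,0,0],-1],
  [[0,0,0.9],[0,0,0],-1],
  [[0,0,0.8],[0,0,0],-1],
  [[0,0,0.45],[0,0,0],-1],
  [[0,0,0],[0,0,0],-1],
  [[0,0,0],[0,0,0],0],
  [[0,0,0],[0,0,0],1],
  [[0,0,0],[0,0,0],1],
  [[0,0,0],[0,0,0],1],
  [[0,0,0],[0,0,0],1],
])

```text
time: 25.82
tcp_pos: [0.3736, 0.2542, 0.0264]
tcp_rot: [-0.0, 1.0, 0.001, 0.002]
force: [-0.3, 0.4, 4.9]
gripper_width: 0.0593
finger_force: 32.4
```

Request:
jog_arm([
  [[0,0,0],[0,0,0],1],
  [[0,0,-0.4],[0,0,0],1],
  [[0,0,-0.8],[0,0,0],1],
  [[0,0,-1],[0,0,0],1],
  [[0,0,-1],[0,0,0],1],
  [[0,0,-1],[0,0,0],1],
  [[0,0,-1],[0,0,0],1],
  [[0,0,-0.6],[0,0,0],1],
  [[0,0,0],[0,0,0],1],
])

```text
time: 26.57
tcp_pos: [0.3739, 0.2539, 0.144]
tcp_rot: [-0.0, 1.0, 0.001, 0.003]
force: [0.0, 0.1, -0.9]
gripper_width: 0.0594
finger_force: 32.8
```

Request:
jog_arm([
  [[-0.2,-0.45,0],[0,0,0],1],
  [[-0.4,-0.95,0],[0,0,0],1],
  [[-0.4,-0.95,0],[0,0,0],1],
  [[-0.4,-0.95,0],[0,0,0],1],
  [[-0.4,-0.95,0],[0,0,0],1],
  [[-0.4,-0.95,0],[0,0,0],1],
  [[-0.4,-0.95,0],[0,0,0],1],
  [[-0.4,-0.95,0],[0,0,0],1],
  [[-0.4,-0.95,0],[0,0,0],1],
  [[-0.4,-0.9,0],[0,0,0],1],
  [[-0.2,-0.4,0],[0,0,0],1],
  [[0,0,0],[0,0,0],1],
])

```text
time: 27.57
tcp_pos: [0.4519, 0.0645, 0.1398]
tcp_rot: [0.001, 1.0, -0.0, -0.001]
force: [0.9, 0.7, -1.2]
gripper_width: 0.0591
finger_force: 32.9
```

Request:
jog_arm([
  [[0,0,0.5],[0,0,0],1],
  [[0,0,1],[0,0,0],1],
  [[0,0,1],[0,0,0],1],
  [[0,0,1],[0,0,0],1],
  [[0,0,1],[0,0,0],1],
  [[0,0,0.6],[0,0,0],1],
  [[0,0,0],[0,0,0],1],
  [[0,0,0],[0,0,0],1],
])

```text
time: 28.23
tcp_pos: [0.4503, 0.0674, 0.0377]
tcp_rot: [-0.001, 1.0, 0.0, -0.002]
force: [0.4, -1.1, -1.9]
gripper_width: 0.0592
finger_force: 33.0
```

Target x is .454 and contact should come at z of about .031.

Request:
jog_arm([
  [[-0.15,0,0.1],[0,0,0],1],
  [[0,0,0.1],[0,0,0],1],
  [[0,0,0.06],[0,0,0],1],
  [[0,0,0],[0,0,0],1],
  [[0,0,0],[0,0,0],1],
])

```text
time: 28.65
tcp_pos: [0.4556, 0.0664, 0.0343]
tcp_rot: [-0.0, 1.0, -0.0, 0.0]
force: [0.3, -0.7, -0.7]
gripper_width: 0.0596
finger_force: 33.0
```

Request:
jog_arm([
  [[0.05,0.02,0.06],[0,0,0],1],
  [[0,0,0.06],[0,0,0],1],
  [[0,0,0.04],[0,0,0],1],
  [[0,0,0],[0,0,0],1],
  [[0,0,0],[0,0,0],1],
])

```text
time: 29.07
tcp_pos: [0.4547, 0.0668, 0.0314]
tcp_rot: [-0.0, 1.0, 0.0, 0.0]
force: [-1.9, 1.0, 5.8]
gripper_width: 0.0595
finger_force: 33.3
```

In contact. Releasing, then backing off upward and away to the left for the final look.

Request:
jog_arm([
  [[0,0,-0.02],[0,0,0],1],
  [[0,0,0],[0,0,0],-0.3],
  [[0,0,0],[0,0,0],-0.6],
  [[0,0,0],[0,0,0],-1],
  [[0,0,0],[0,0,0],-1],
  [[0,0,0],[0,0,0],-1],
  [[0,0,-0.5],[0,0,0],-1],
  [[0,0,-1],[0,0,0],-1],
  [[0,0,-1],[0,0,0],-1],
  [[0,0,-1],[0,0,0],-1],
  [[0,0,-1],[0,0,0],-1],
  [[0,0,-1],[0,0,0],-1],
])

```text
time: 30.07
tcp_pos: [0.4542, 0.0668, 0.1427]
tcp_rot: [-0.0, 1.0, -0.0, 0.0]
force: [1.3, -0.2, -0.6]
gripper_width: 0.0853
finger_force: 0.0
```

Request:
jog_arm([
  [[0,1,0],[0,0,0],-1],
  [[0,1,0],[0,0,0],-1],
  [[0,1,0],[0,0,0],-1],
  [[0,1,0],[0,0,0],-1],
  [[0,1,0],[0,0,0],-1],
  [[0,1,0],[0,0,0],-1],
  [[0,1,0],[0,0,0],-1],
  [[0,1,0],[0,0,0],-1],
  [[0,1,0],[0,0,0],-1],
  [[0,1,0],[0,0,0],-1],
  [[0,1,0],[0,0,0],-1],
  [[0,0,0],[0,0,0],-1],
])

```text
time: 31.07
tcp_pos: [0.4543, 0.2898, 0.142]
tcp_rot: [-0.002, 1.0, 0.001, 0.001]
force: [0.7, -0.1, 0.6]
gripper_width: 0.0852
finger_force: 0.0
```

Run:
```python
from chk import *
t=[]
P={"b":((.55,-.407),(.55,-.4065)),"r":((.618,.0075),(.6177,.007)),"c":((.6545,.2095),(.654,.2095)),"y":((.4545,.067),(.454,.067))}
for n in("top","scene"):
    im=robot.camera(n);row=[]
    for c,s in P.values():
        uv=proj(n,[[*s,.03]])[0].astype(int);x0,y0=uv-33
        b=cv2.resize(im[y0:y0+66,x0:x0+66],(198,198),interpolation=cv2.INTER_CUBIC);b=(255*(b/255.)**.5).astype(np.uint8)
        a=np.linspace(0,6.3,60)
        for r,z,xy in((.03,.065,c),(.056,.012,s)):
            q=(proj(n,np.c_[xy[0]+r*np.cos(a),xy[1]+r*np.sin(a),0*a+z])-(x0,y0))*3+1
            cv2.polylines(b,[q.astype(np.int32)],True,(0,255,0),1)
        row.append(b)
    t.append(np.hstack(row))
cv2.imwrite("pics/fin.png",cv2.cvtColor(np.vstack(t),cv2.COLOR_RGB2BGR));print(robot.state()["tcp_pos"])
```

```text
[0.4541063  0.28705578 0.14149569]
```

View pics/fin.png

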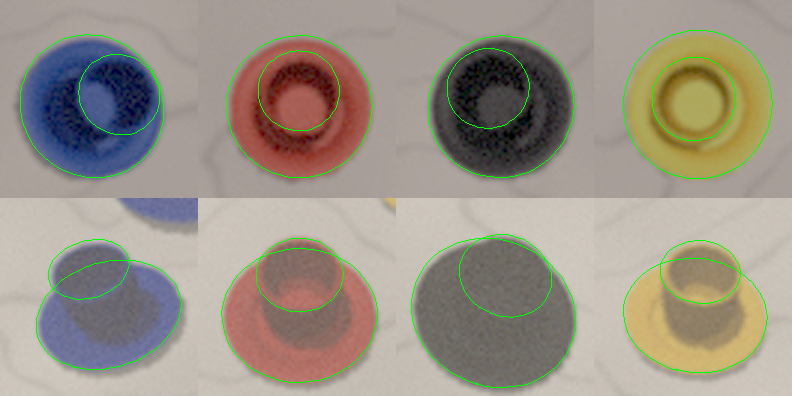

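All four cups stand upright and centred on their saucers. The predicted rims match in both rows of the final picture, and the saucers are unmoved.

```bash
python3 -c "
from rig import robot
print(robot.job_done())"
```

```text
the job is handed in; nothing more can be done
None
```

I placed all four cups upright on the saucers of their own colour and handed the job in at about 31 s; the final camera check showed them centred with the saucers unmoved, but the hand-in returned no verdict.

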